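Release the seesaw catch and unload the drilling jig

ROBOT

A 6-joint arm with a two-finger parallel gripper is mounted at the origin on the work surface. World frame = base frame: x ahead of the robot, y to its left, z up, the work surface at z = 0. Lengths are in mm, angles in rad, forces in N, time in s.
With the tool pointing down it reaches from about 350 to 775 mm from the base axis. Payload 7.3 kg.
Tool frame: the origin (TCP) lies on the centre line of the jaws, within the pads' length; the fingertips stand 22 mm ahead of it and the grasp point (between the pads) lies 3 mm ahead of it; z points along the fingers, y is the direction in which the jaws open and shut (so a half turn about z gives the same grasp; the last joint's range is limited). The gripper opens to 92 mm and grips with 3 to 60 N. Pads are 19 mm wide; open, the fingers measure 130 mm over their backs; the gripper's body (75 mm by 190 mm) begins 47 mm behind the grasp point.
Start: joints at [1.2, 0.342, 1.524, -0, 1.275, -0.146], TCP at [117.011, 511.812, 248.741] pointing down, gripper open.
Joint ranges: [-2.53, 2.53], [-0.77, 2.02], [0.04, 2.7], [-1, 4.14], [0.28, 2.66], [-3.11, 3.11]. Speed limits (rad/s): [2.57, 2.57, 3.14, 3.14, 3.14, 3.14].

INTERFACE

Orientations are given as [roll, pitch, yaw] about the fixed x, y, z axes, in that order (R = Rz(yaw) Ry(pitch) Rx(roll)).
In Python, from plant import get_obs, capture, bot, spot_in gives the robot as it stands.
- The arm moves only by the shell command python3 -m handwheel 'ROWS' [OPENING]. ROWS is JSON, a list of rows, each a list of 2 entries, a list of its own where there are three numbers: the shift along the world's x, y, z in mm, then the turn, a rotation vector about the world's x, y, z in rad. In form: [[[x, y, z], [wx, wy, wz]], ...]. A call has 1 to 12 rows; each row shifts and turns the commanded pose from where the row before left it; what a row does not reach is not made up. A row lasts 1/8 s, in which the tool goes at most 62.5 mm and 10.7 degrees, less where a joint would pass 70% of its speed; a pose out of reach is approached as far as the arm can. A call is refused whole if a number of a shift passes 62.5 or a number of a turn 0.188, either way. A call with a gripper value outside its range is refused whole. OPENING is the closure, from 0 (fully open) to 1 (shut), set as the call begins (- or left out, the last holds). The fingers move at their own pace and stop on an object; the grip force is fixed at half the most. Time passes only in rows, so rows that do not move let the fingers close. It gives the time, the measured TCP pose, the force and the opening at its end, in the units of the state.
- get_obs(): the state, without advancing time (a new reading comes with each control period).
- capture(name): name is "side" or "top"; returns a dict with "img" (400x640x3 uint8, red, green, blue), "fx", "fy", "cx", "cy" (pixels), "cam_to_world" (4x4, takes a point from camera to world coordinates). Camera axes: x right, y up, looking along -z (the intrinsics and any distortion apply to the point x, -y, -z); pixel columns grow to the right and rows downward; lengths in mm; the calibration is good to about 2 mm. A picture is of the moment at which its call begins. There is no depth.
- bot.close_job(): hands the job in, once; it reports no verdict.
Trained networks look in the newest picture that a camera, given by its name, has taken for a name from the list of things; names that differ only in an ending like _2 or _b are one class to them, and where a whole thing is asked for, a point or a joint stands for the part that bears it (a point fixed in the world has none). Each returns a list of dicts, best first, with "score" (0 to 1); they miss things now and then, are a little off and sometimes report something else, mostly with a low value. They report only what shows in the picture. A call takes as long as a camera call. They do not tell look-alikes from the thing itself.
- spot_in(thing, camera): "xyz" ([x, y, z] in mm, in the coordinates of the camera as it stood for that picture, good to about 4 mm: the middle of the surface that is visible of it).
The state is a dict: "time": time; "joint_positions": joint angles; "dq": joint speeds; "tau": joint torques, N m; "tool_pos": TCP position; "tcp_rot": TCP orientation; "contact_force": force on the tool from outside, world axes, zero at the start; "moment": the same for the moment, N m; "grip_width": finger opening in mm.
Only numpy, scipy, OpenCV 4.12 (cv2) and the standard library are available. Lean on these libraries where they do the work, as an engineer would, in place of code of your own. Each camera call takes 0.05 s, during which the arm holds its last target. There are 200 camera calls.

TASK

Push the red paddle of the drilling jig's seesaw catch until it snaps over and the jaw lets go, while the aluminium block stays in its place. Then take the block out and set it down gently (do not drop it) in the green tray, flat on the tray's floor with its drilled face up. Leave the catch open and the other things on the bench where they are.

Things in the scene. Friction and masses are not known exactly. Their poses are not given: they have to be found in the camera images.
- jig: Green and steel drilling jig, fixed, base 200 x 120 mm. Origin: centre of its underside, on the bench; z up, x level, roughly away from the robot. Its 110 mm wide dark steel bed rises 30 degrees towards the jig's +x. Bed axes in the jig's frame: u up the slope = (cos30, 0, sin30), v = y, n square to the bed = (-sin30, 0, cos30); u, v, n below are counted from point rest.
- rest (a point): Centre of the face of the rest pad under the block, at jig frame (-50, 0, 55) mm. Pad 70 mm along u, 24 wide, 12 high (bed face at n = -12 mm). A yellow ledge 70 mm wide at u = -40 to -30 mm, reaching n = 14 mm, stops the block sliding down.
- pivot (a point): Middle of the catch's pivot, on the jig at u = 92, n = 45 mm, between two green lugs (each 8 mm thick, 31 mm out to either side at most, 30 mm along u, reaching n = 57 mm).
- catch (a joint): Seesaw catch, hinged about the jig's y. About 0 rad: closed, jaw pressing on the block. About 1.13: fully open, jaw up and out of the way. A spring holds it at either end: pushed past the centre (0.56 rad) it snaps over by itself. About 6 to 9 N on the paddle starts it, less and less towards the centre.
- jaw (a point): Underside of the rubber tip of the catch's steel jaw arm (20 mm wide). Closed: at u = 23 mm, on the upper 14 mm of the block's top. Open: the jaw stands up, all of it beyond u = 45 mm, reaching n = 120 mm.
- paddle (a point): Centre of the pushing face of the red paddle (44 x 40 x 10 mm), on the catch's other arm, 48 mm from the pivot; moves with it. Closed: at u = 130, n = 75 mm, the paddle rising 33 degrees from u, its face towards robot and sky. Open: near u = 135, n = 24 mm, sloping 32 degrees down from u. Push it along -n for about 50 mm.
- block: Aluminium block 60 x 32 x 34 mm (x, y, z), about 0.18 kg, loose on the rest pad against the ledge, so tilted 30 degrees like the bed. Origin: centre of its underside. z points to the drilled face (dark round spot, 14 mm), x up the slope at the start. Its sides overhang the pad by about 4 mm, with 12 mm free below. Grip it over its 32 mm width, tool square to the bed.
- tray_green: Green open tray, fixed, 180 x 170 x 30 mm outside (x, y, z), walls 4 mm. Origin: centre of its underside on the bench.
- tray_green_in (a point): Centre of the green tray's inner floor.
- tray_red: Red open tray of the same size, for scrap: not to be used. It and the green tray change places from one start to the next.
- oil: Blue oil bottle with a yellow cap, 56 mm across, 130 mm high, loose. Origin: centre of its underside.
- jar: Pale translucent jar with a steel lid, 64 mm across, 70 mm high, loose. Origin: centre of its underside.
- spanner: Loose spanner 160 mm long lying on the bench. Origin: its middle.
There are look-alikes about, which are no part of the job. There is more than one size of the jig; the job needs the larger.

How it is judged:
By the outcome, as a careful person would: the job done as asked, in the order asked, and still so for the second after the job is handed in, with the robot touching nothing.
It also fails if it takes over 51 s, if anything falls off the work surface, if the arm or the gripper's body presses on something with over 40 N, if the wrist force passes 120 N, or if a joint passes its speed limit or range.

## Working session

There is one attempt and no reset: what is moved stays moved. The work goes in short steps, Python scripts to look and compute and a shell command to move; the robot and the scene stay as the last step left them, time stands still between calls to the robot, and variables do not carry over. Pictures are saved under pics/ and viewed, about 8 in all and at most 12, crops included, and the job is handed in when it is done.

```bash
ls; mkdir -p pics
cat > h.py <<'E'
import numpy as np, cv2
from plant import get_obs, capture, bot, spot_in
def w(c,p):
    M=np.array(c["cam_to_world"]); return M[:3,:3]@np.array(p)+M[:3,3]
def px(c,P):
    M=np.array(c["cam_to_world"]); q=M[:3,:3].T@(np.array(P)-M[:3,3]); return c["cx"]+c["fx"]*q[0]/-q[2], c["cy"]+c["fy"]*-q[1]/-q[2]
def ray(c,u,v):
    M=np.array(c["cam_to_world"]); d=np.array([(u-c["cx"])/c["fx"],-(v-c["cy"])/c["fy"],-1]); d=M[:3,:3]@d; return M[:3,3],d/np.linalg.norm(d)
E
python3 - <<'E'
from h import *
for n in ["top","side"]:
    c=capture(n); cv2.imwrite(f"pics/{n}0.png",c["img"][:,:,::-1]); print(n,{k:v for k,v in c.items() if k!="img"})
    for t in ["jig","block","paddle","jaw","tray_green","tray_red","oil","jar","spanner"]:
        for r in spot_in(t,n): 
            P=w(c,r["xyz"]); print(t,round(r["score"],2),P.round(),np.round(px(c,P)))
print(get_obs())
E
```

```text
pics
top {'fx': 372.0785713866439, 'fy': 372.0785713866439, 'cx': 314.95390595164145, 'cy': 197.58853879792395, 'cam_to_world': array([[-2.09313110e-02,  9.87951473e-01, -1.53341994e-01,
         4.01689196e+02],
       [-9.99683700e-01, -1.85428073e-02,  1.69901059e-02,
         1.26945141e+01],
       [ 1.39420091e-02,  1.53649117e-01,  9.88027110e-01,
         1.07912827e+03],
       [ 0.00000000e+00,  0.00000000e+00,  0.00000000e+00,
         1.00000000e+00]])}
jig 0.74 [336.  92.  39.] [281. 280.]
jig 0.58 [551. -24.  73.] [322. 200.]
block 0.69 [484. -43.  77.] [330. 224.]
paddle 0.7 [560. -31. 152.] [326. 192.]
paddle 0.62 [334.  92. 101.] [279. 283.]
jaw 0.61 [563. -35. 153.] [328. 191.]
jaw 0.57 [337.  91. 100.] [280. 282.]
tray_green 0.61 [ 488. -299.    1.] [416. 223.]
tray_red 0.76 [472. 312.   4.] [205. 233.]
tray_red 0.56 [ 485. -301.    2.] [417. 224.]
oil 0.83 [681. 200.  86.] [239. 154.]
oil 0.33 [ 483. -299.    4.] [416. 225.]
jar 0.72 [ 710. -213.   71.] [388. 143.]
jar 0.3 [553. -22.  73.] [321. 199.]
spanner 0.67 [764. -11.  11.] [315. 132.]
spanner 0.4 [471. 314
[... 1031 characters left out ...]
r 0.69 [768. -14.   8.] [388. 201.]
{'time': 1.0, 'joint_positions': array([ 1.20000333e+00,  3.41995481e-01,  1.52404284e+00,  2.52937002e-05,
        1.27541041e+00, -1.46029192e-01]), 'dq': array([-0.00043366,  0.00060685, -0.00289814,  0.00012614, -0.00021521,
       -0.00109031]), 'tau': array([-1.54591009e-03, -4.31141531e+01, -2.44481081e+01,  7.19267386e-02,
        4.82070073e-02,  1.56371829e-05]), 'tool_pos': array([117.01090785, 511.83569499, 248.76284261]), 'tcp_rot': array([ 3.14144674e+00, -2.99883444e-06,  2.91682149e+00]), 'contact_force': array([-0.01943614, -0.0755326 ,  0.49390778]), 'moment': array([-0.00979484, -0.0152625 , -0.07053495]), 'grip_width': 91.8733048383518}
```

Run:
```python
import cv2
a=cv2.imread("pics/top0.png"); s=cv2.imread("pics/side0.png")
A=cv2.resize(a[140:300,240:400],(800,800),interpolation=2)[:,:]
cv2.imwrite("pics/topc.png",cv2.resize(a[150:300,240:390],(600,600),interpolation=2))
cv2.imwrite("pics/sidec.png",cv2.resize(s[170:310,190:400],(798,532),interpolation=2))
```

```text
(no output)
```

View pics/top0.png

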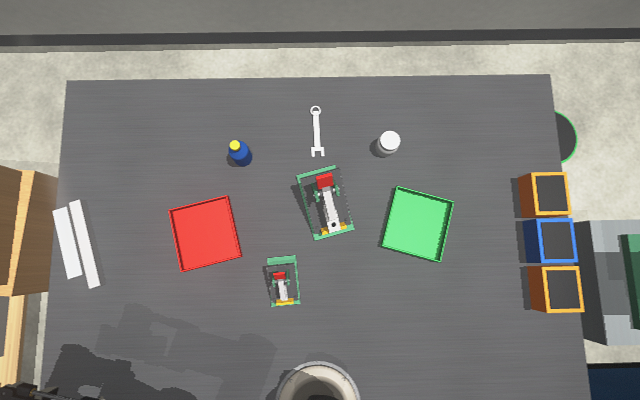

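View pics/topc.png

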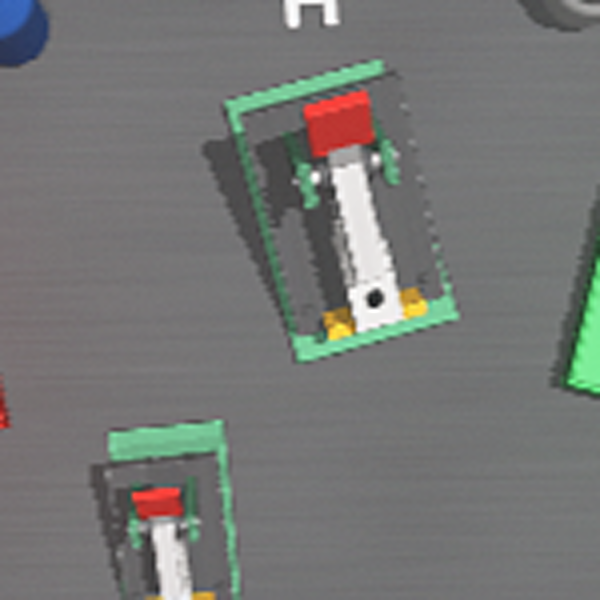

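View pics/sidec.png

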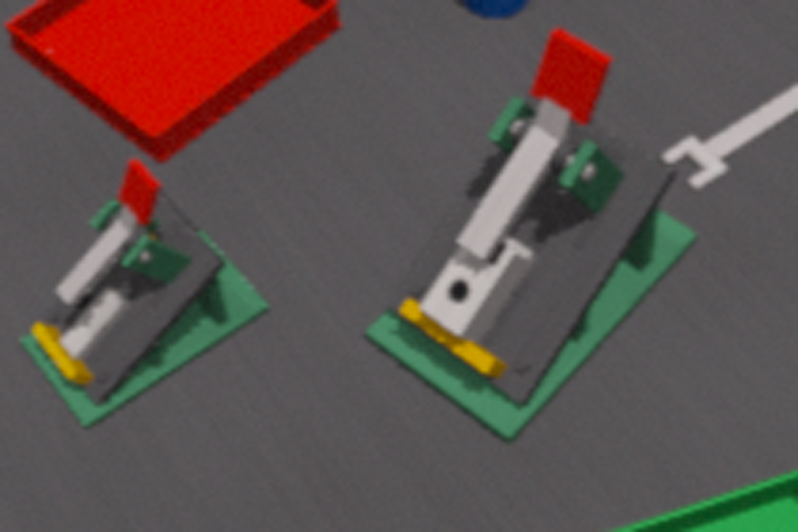

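The top view shows two jigs, at (281,280) and (325,203). The second is visibly larger, and the crops confirm it, so it's the one to use. It holds the block with the drilled spot at about (333,224). The green tray is on the right at (417,224). Next I fit the jig pose from both views.

```bash
cat >> h.py <<'E'
s30,c30=.5,np.cos(np.pi/6)
def jw(p,u,v,n):   # p=x,y,yaw ; u,v,n from rest -> world
    q=np.array([-50+u*c30-n*s30, v, 55+u*s30+n*c30]); return jb(p,q)
def jb(p,q):
    c,s=np.cos(p[2]),np.sin(p[2]); return np.array([p[0]+c*q[0]-s*q[1],p[1]+s*q[0]+c*q[1],q[2]])
E
python3 - <<'E'
from h import *
from scipy.optimize import least_squares
T=capture("top"); S=capture("side")
tp=lambda x,y:((x+.5)/4-.5+240,(y+.5)/4-.5+150)
sp=lambda x,y:((x+.5)/3.8-.5+190,(y+.5)/3.8-.5+170)
a=np.radians(33)
pad=lambda l,v:(130+l*np.cos(a),v,75+l*np.sin(a))
O=[] # cam, pixel, kind, coords
for (x,y),(l,v) in zip([(305,103),(368,92),(374,143),(312,157)],[(1,1),(1,-1),(-1,-1),(-1,1)]): O.append((T,tp(x,y),'p',(l,v)))
for (x,y),(l,v) in zip([(557,28),(610,57),(587,124),(535,92)],[(1,1),(1,-1),(-1,-1),(-1,1)]): O.append((S,sp(x,y),'p',(l,v)))
for (x,y),q in zip([(298,360),(457,317),(228,104),(383,66)],[(-100,60,4),(-100,-60,4),(100,60,4),(100,-60,4)]): O.append((T,tp(x,y),'b',q))
for (x,y),q in zip([(368,333),(510,438),(695,235)],[(-100,60,4),(-100,-60,4),(100,-60,4)]): O.append((S,sp(x,y),'b',q))
def res(p,lh,vh):
    r=[]
    for c,uv,k,q in O:
        P=jw(p,*pad(q[0]*lh,q[1]*vh)) if k=='p' else jb(p,np.array(q,float))
        r+=list(np.array(px(c,P))-uv)
    return np.array(r)
for lh,vh in [(20,22),(22,20)]:
    f=least_squares(res,[550,-25,-.25],args=(lh,vh),loss='soft_l1'); print(f.x,f.cost); print(res(f.x,lh,vh).reshape(-1,2).round(1).tolist())
    p=f.x
def tri(a,b):
    A=np.zeros((3,3));B=np.zeros(3)
    for o,d in [ray(T,*a),ray(S,*b)]:
        m=np.eye(3)-np.outer(d,d);A+=m;B+=m@o
    return np.linalg.solve(A,B)
print("spot",tri(tp(374,298),sp(459,290)))
print("paddle tri",[tri(O[i][1],O[i+4][1]).round() for i in range(4)])
for k,q in dict(rest=(0,0,0),spot0=(0,0,34),paddle=(130,0,75),open=(135,0,24),pivot=(92,0,45)).items(): print(k,jw(p,*q).round(1))
# trays
g=T["img"].astype(int); 
for n,c in (("T",T),("S",S)):
    i=c["img"].astype(int); m=((i[:,:,1]>150)&(i[:,:,0]<110)&(i[:,:,2]<140)).astype(np.uint8)
    k,l,st,ce=cv2.connectedComponentsWithStats(m); j=1+st[1:,4].argmax(); mm=(l==j).astype(np.uint8)
    pts=cv2.findContours(mm,0,2)[0][0]; r=cv2.boxPoints(cv2.minAreaRect(pts)); r2=cv2.approxPolyDP(cv2.convexHull(pts),6,True)[:,0]
    for z in (5,30):
        W=[(lambda o,d:o+d*(z-o[2])/d[2])(*ray(c,*q)).round() for q in r2]; print(n,z,[list(x[:2]) for x in W],np.mean(W,0))
E
```

```text
[ 5.57729769e+02 -3.42899289e+01  2.50667997e-01] 12.661829549434614
[[-0.5, 2.6], [1.4, 0.6], [1.0, -2.2], [-0.5, -1.1], [-1.9, -0.1], [0.1, 1.7], [0.3, -0.2], [-1.6, -1.3], [0.0, 0.1], [0.3, -0.3], [-0.6, -1.5], [-0.3, -2.5], [-0.7, -0.1], [-0.2, 0.8], [1.0, 0.4]]
[ 5.58024933e+02 -3.42573210e+01  2.50044488e-01] 7.6384215025423945
[[0.3, 1.7], [0.5, 0.2], [0.3, -1.6], [0.4, -0.9], [-0.8, -0.5], [-0.2, 0.4], [-0.6, 0.0], [-1.0, -0.2], [0.0, 0.0], [0.2, -0.4], [-0.6, -1.6], [-0.3, -2.6], [-0.6, -0.1], [-0.1, 0.7], [1.1, 0.4]]
spot [484.44686754 -52.24524996  79.35077034]
paddle tri [array([591.,  -5., 200.]), array([598., -44., 204.]), array([576., -50., 166.]), array([568., -11., 164.])]
rest [509.6 -46.6  55. ]
spot0 [493.1 -50.8  84.4]
paddle [582.3 -28.1 185. ]
open [611.2 -20.7 143.3]
pivot [565.  -32.5 140. ]
T 5 [[np.float64(443.0), np.float64(-947.0)], [np.float64(397.0), np.float64(-940.0)], [np.float64(395.0), np.float64(-916.0)], [np.float64(441.0), np.float64(-918.0)]] [ 419.   -930.25    5.  ]
T 30 [[np.float64(442.0), np.float64(-925.0)], [np.float64(397.0), np.float64(-918.0)], [np.float64(395.0), np.float64(-895.0)], [np.float64(440.0), np.float64(-896.0)]] [ 418.5 -908.5   30. ]
S 5 [[np.float64(586.0), np.float64(-247.0)], [np.float64(552.0), np.float64(-399.0)], [np.float64(388.0), np.float64(-349.0)], [np.float64(431.0), np.float64(-198.0)]] [ 489.25 -298.25    5.  ]
S 30 [[np.float64(575.0), np.float64(-254.0)], [np.float64(541.0), np.float64(-402.0)], [np.float64(383.0), np.float64(-353.0)], [np.float64(424.0), np.float64(-207.0)]] [ 480.75 -304.     30.  ]
```

The fit agrees: the drilled spot triangulates to n = 33.9 (34 expected) and the paddle to (583,-27,183). I'll work out the push and approach poses.

```bash
cat >> h.py <<'E'
from scipy.spatial.transform import Rotation as Ro
J=(558.0,-34.3,0.25)
def bedR(yaw=J[2]):  # tool square to bed, tool y = +v
    v=np.array([-np.sin(yaw),np.cos(yaw),0]); z=-(jw((0,0,yaw),0,0,1)-jw((0,0,yaw),0,0,0)); return np.c_[np.cross(v,z),v,z]
def delta(P,R,o=None):
    o=o or get_obs(); R0=Ro.from_euler('xyz',o["tcp_rot"]).as_matrix()
    print("d",(np.array(P)-o["tool_pos"]).round(1),"rv",Ro.from_matrix(R@R0.T).as_rotvec().round(3))
E
python3 - <<'E'
from h import *
R=bedR()
for n in (150,127,66): print(n,jw(J,134,0,n).round(1))
delta(jw(J,134,0,150),R)
print("n",jw(J,0,0,1)-jw(J,0,0,0),"u",jw(J,1,0,0)-jw(J,0,0,0))
E
```

```text
150 [549.3 -36.5 251.9]
127 [560.5 -33.7 232. ]
66 [590.  -26.1 179.2]
d [ 432.3 -548.3    3.1] rv [ 0.007 -0.528  0.464]
n [-0.48445621 -0.12370198  0.8660254 ] u [0.83910277 0.21425811 0.5       ]
```

```bash
python3 -m handwheel '[[[26,-35,15],[0,-0.02,0.03]],[[36,-46,15],[0,-0.04,0.04]],[[37,-47,10],[0,-0.05,0.04]],[[37,-47,0],[0,-0.05,0.04]],[[37,-47,0],[0,-0.05,0.04]],[[37,-47,0],[0,-0.05,0.04]],[[37,-47,0],[0,-0.05,0.04]],[[37,-47,0],[0,-0.05,0.04]],[[37,-47,0],[0,-0.05,0.04]],[[37,-47,0],[0,-0.05,0.04]],[[37,-47,0],[0,-0.04,0.04]],[[35,-44,-10],[0,-0.04,0.03]]]' 1
python3 -c "
from h import *
delta(jw(J,134,0,127),bedR()); print(get_obs()['contact_force'])"
```

```text
time: 2.6
tool_pos: [548.4, -38.6, 279.8]
tcp_rot: [-3.128, 0.539, -2.891]
contact_force: [0.9, 1.2, 0.7]
grip_width: 0.5
d [ 12.    4.9 -47.8] rv [0.007 0.018 0.007]
[0.8969364  1.21203966 0.74373022]
```

```bash
python3 -m handwheel '[[[0,2,-20],[0.007,0.018,0.007]],[[6,2,-18],[0,0,0]],[[6,1,-10],[0,0,0]],[[4.8,1.2,-8.7],[0,0,0]],[[4.8,1.2,-8.7],[0,0,0]],[[0,0,0],[0,0,0]]]'
python3 - <<'E'
from h import *
T=capture("top"); S=capture("side"); o=get_obs(); print(o["contact_force"],o["tool_pos"]); delta(jw(J,134,0,107),bedR(),o)
tip=jw(J,134,0,85)
def crop(c,P,h=50):
    u,v=map(int,px(c,P)); return cv2.resize(c["img"][max(v-h,0):v+h,u-h:u+h,::-1],(400,400),interpolation=2)
cv2.imwrite("pics/p1.png",np.hstack([crop(T,tip),crop(S,tip)]))
E
```

```text
time: 3.35
tool_pos: [568.6, -28.4, 213.2]
tcp_rot: [3.139, 0.519, -2.891]
contact_force: [-3.5, 0.1, 3.0]
grip_width: 0.0
[-4.23024659 -0.3644802   1.92736585] [568.22802764 -28.52333439 213.40927184]
d [ 1.9 -2.7  1.3] rv [-0.001 -0.005 -0.001]
```

View pics/p1.png

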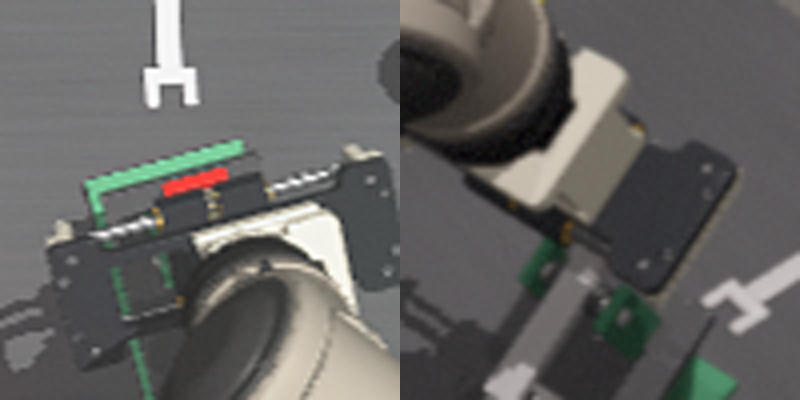

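Contact is just starting on the paddle. Now I push along -n.

```bash
python3 -m handwheel '[[[2.9,0.7,-5.2],[0,0,0]],[[2.9,0.7,-5.2],[0,0,0]],[[2.9,0.7,-5.2],[0,0,0]],[[2.9,0.7,-5.2],[0,0,0]]]'
python3 -m handwheel '[[[2.4,0.6,-4.3],[0,0,0]],[[2.4,0.6,-4.3],[0,0,0]],[[2.4,0.6,-4.3],[0,0,0]]]'
python3 -c "
from h import *
delta(jw(J,134,0,66),bedR())"
```

```text
time: 3.95
tool_pos: [581.3, -26.4, 194.0]
tcp_rot: [-3.142, 0.523, -2.892]
contact_force: [0.3, -0.7, 4.3]
grip_width: 0.3
time: 4.32
tool_pos: [587.2, -24.0, 178.9]
tcp_rot: [3.139, 0.519, -2.892]
contact_force: [-0.4, -0.3, -0.4]
grip_width: 0.2
d [ 2.9 -2.1  0.3] rv [-0.001 -0.005 -0.001]
```

```bash
python3 -m handwheel '[[[-6,-1.5,11],[0,0,0]],[[-14,-3.5,24],[0,0,0]],[[-14,-3.5,24],[0,0,0]],[[-14,-3.5,24],[0,0,0]],[[-20,-5,20],[0,0,0]],[[-40,-10,-10],[0,0,0]],[[-40,-10,-25],[0,0,0]],[[-25,-7,-20],[0,0,0]],[[0,0,0],[0,0,0]]]' 0
python3 - <<'E'
from h import *
o=get_obs(); print(o["tool_pos"],o["grip_width"])
T=capture("top"); S=capture("side")
for n,c in(("top",T),("side",S)):
  for t in("block","paddle","jaw"):
    for r in spot_in(t,n): print(n,t,round(r["score"],2),w(c,r["xyz"]).round())
print("exp open paddle",jw(J,135,0,24).round(),"block top",jw(J,0,0,34).round())
delta(jw(J,-5,0,95),bedR(),o)
P=jw(J,50,0,40)
def crop(c,P,h=55):
    u,v=map(int,px(c,P)); return cv2.resize(c["img"][max(v-h,0):v+h,u-h:u+h,::-1],(400,400),interpolation=2)
cv2.imwrite("pics/p2.png",np.hstack([crop(T,P),crop(S,P)]))
E
```

```text
time: 5.45
tool_pos: [412.6, -68.1, 227.1]
tcp_rot: [3.138, 0.518, -2.895]
contact_force: [0.9, -0.2, 0.5]
grip_width: 86.0
[412.61036241 -68.06531485 227.088685  ] 85.97616743706286
top block 0.79 [488. -43.  81.]
top paddle 0.69 [569. -27. 146.]
top paddle 0.63 [334.  90. 102.]
top jaw 0.93 [572. -30. 146.]
top jaw 0.45 [ 487. -303.    3.]
side block 0.79 [500. -66.  79.]
side paddle 0.9 [570. -38. 143.]
side paddle 0.7 [328.  78.  95.]
side jaw 0.8 [322.  82.  96.]
exp open paddle [611. -21. 143.] block top [493. -51.  84.]
d [ 46.7   8.6 -92.3] rv [-0.002 -0.006  0.002]
```

View pics/p2.png

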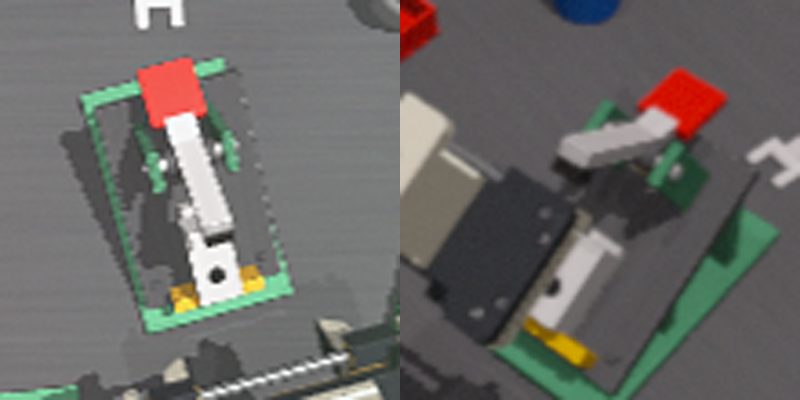

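The catch is open: the paddle is down in the right half of the crop, the jaw is up, and the block sits against the ledge with its spot visible. Next I approach the block.

```bash
python3 -m handwheel '[[[11,2,-22],[0,0,0]],[[12,2,-24],[0,0,0]],[[12,2,-24],[0,0,0]],[[12,2,-22],[0,-0.006,0]],[[0,0,0],[0,0,0]]]' 0
python3 - <<'E'
from h import *
o=get_obs(); delta(jw(J,-5,0,25),bedR(),o); print(o["contact_force"])
E
```

```text
time: 6.48
tool_pos: [462.4, -58.7, 136.7]
tcp_rot: [3.139, 0.52, -2.892]
contact_force: [0.3, -0.4, 0.2]
grip_width: 91.7
d [ 30.8   7.9 -62.6] rv [-0.001 -0.004 -0.001]
[ 0.29316933 -0.43782221  0.16867553]
```

```bash
python3 -m handwheel '[[[7,1.8,-14],[0,0,0]],[[7,1.8,-14],[0,0,0]],[[7,1.8,-14],[0,0,0]],[[6,1.5,-12],[0,0,0]],[[4,1,-9],[0,0,0]],[[0,0,0],[0,0,0]]]' 0
python3 - <<'E'
from h import *
o=get_obs(); delta(jw(J,-5,0,25),bedR(),o); print(o["contact_force"])
T=capture("top");S=capture("side")
P=jw(J,0,0,20)
def crop(c,P,h=45):
    u,v=map(int,px(c,P)); return cv2.resize(c["img"][max(v-h,0):v+h,u-h:u+h,::-1],(400,400),interpolation=2)
cv2.imwrite("pics/p3.png",np.hstack([crop(T,P),crop(S,P)]))
E
```

```text
time: 7.22
tool_pos: [502.8, -46.5, 92.6]
tcp_rot: [3.139, 0.489, -2.9]
contact_force: [-0.5, 0.2, 0.0]
grip_width: 91.8
d [ -9.6  -4.3 -18.4] rv [ 0.006 -0.034  0.008]
[-0.50707698  0.19593953  0.00494277]
```

View pics/p3.png

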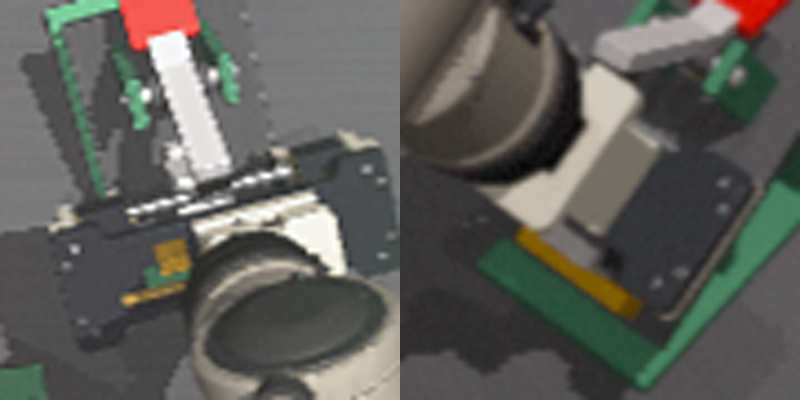

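```bash
python3 -c "
from h import *
o=get_obs(); print(o['joint_positions'].round(3),o['dq'].round(3),o['tau'].round(1))
R0=Ro.from_euler('xyz',o['tcp_rot']).as_matrix(); d=o['tool_pos']-jw(J,0,0,0); 
B=np.array([jw(J,*e)-jw(J,0,0,0) for e in np.eye(3)]); print('uvn',B@d)"
```

```text
[-0.42   0.383  2.149  0.963  0.361 -3.105] [-0.004 -0.009  0.006  0.    -0.001 -0.001] [  0.1 -34.7 -14.3   0.7  -0.1  -0. ]
uvn [13.19893548  1.69315054 36.39052409]
```

Joint 6 has hit its range limit, so the tool drifted. I'll back off along n and turn the gripper half a turn about its axis, which gives the same grasp.

```bash
cat > log.py <<'E'
from h import *
import json
o=get_obs(); open("log.txt","a").write(json.dumps([list(o["joint_positions"]),list(o["tool_pos"]),list(o["tcp_rot"])])+"\n")
B=np.array([jw(J,*e)-jw(J,0,0,0) for e in np.eye(3)])
print("q",o["joint_positions"].round(3),"uvn",(B@(o["tool_pos"]-jw(J,0,0,0))).round(1))
E
python3 log.py
python3 -m handwheel '[[[-14,-4,8],[0,0,0]],[[-12,-3,18],[0,0,0]],[[-10,-2.5,18],[0,0,0]],[[-10,-2.5,18],[0,0,0]],[[-10,-2.5,20],[0,0,0]],[[-10,-2.5,20],[0,0,0]],[[-6,-1.5,14],[0,0,0]]]'
python3 log.py
python3 -m handwheel '[[[0,0,0],[0.087,0.022,-0.156]],[[0,0,0],[0.087,0.022,-0.156]],[[0,0,0],[0.087,0.022,-0.156]],[[0,0,0],[0.087,0.022,-0.156]],[[0,0,0],[0.087,0.022,-0.156]],[[0,0,0],[0.087,0.022,-0.156]]]'
python3 log.py
```

```text
q [-0.42   0.383  2.149  0.963  0.361 -3.105] uvn [13.2  1.7 36.4]
time: 8.2
tool_pos: [429.3, -65.6, 210.5]
tcp_rot: [3.141, 0.49, -2.901]
contact_force: [-0.3, -0.4, 0.1]
grip_width: 91.7
q [-0.573  0.035  2.151  0.569  0.687 -2.781] uvn [  6.4   1.5 175.9]
time: 8.95
tool_pos: [429.6, -65.3, 209.7]
tcp_rot: [2.675, 0.203, 2.256]
contact_force: [0.3, -0.3, 0.7]
grip_width: 92.0
q [-0.602  0.044  2.153  0.621  0.716 -1.764] uvn [  6.2   1.7 175. ]
```

```bash
python3 -m handwheel '[[[0,0,0],[0.087,0.022,-0.156]],[[0,0,0],[0.087,0.022,-0.156]],[[0,0,0],[0.087,0.022,-0.156]],[[0,0,0],[0.087,0.022,-0.156]],[[0,0,0],[0.087,0.022,-0.156]],[[0,0,0],[0.087,0.022,-0.156]],[[0,0,0],[0.087,0.022,-0.156]],[[0,0,0],[0.087,0.022,-0.156]],[[0,0,0],[0.087,0.022,-0.156]],[[0,0,0],[0.087,0.022,-0.156]],[[0,0,0],[0.087,0.022,-0.156]]]'
python3 log.py
cat >> h.py <<'E'
def bedR2(): 
    R=bedR().copy(); R[:,:2]*=-1; return R
Rx=lambda a:Ro.from_euler('x',a).as_matrix()
Ry=lambda a:Ro.from_euler('y',a).as_matrix()
Rz=lambda a:Ro.from_euler('z',a).as_matrix()
def fk(q,k): # k: h,d,a,L1,e,L2,L3
    h,d,a,L1,e,L2,L3,ty=k
    A=Rz(q[0])@Ry(q[1]); p=Rz(q[0])@np.array([a,d,h])+A@np.array([0,0,L1])
    A=A@Ry(q[2]); p=p+A@np.array([e,0,L2])
    A=A@Rz(q[3])@Ry(q[4]); p=p+A@np.array([0,ty,L3])
    return p,A@Rz(q[5])
E
python3 - <<'E'
from h import *
import json
from scipy.optimize import least_squares
D=[json.loads(l) for l in open("log.txt")]
D.append([[1.2,.342,1.524,0,1.2754,-.146],[117.01,511.83,248.76],[3.14144,0,2.91682]])
f=least_squares(lambda k:np.concatenate([fk(d[0],k)[0]-d[1] for d in D]),[200,70,0,400,0,350,250,0])
print(f.x.round(1),f.fun.round(1))
A=fk(D[-1][0],f.x)[1]; 
for d in D:
    M=fk(d[0],f.x)[1].T@Ro.from_euler('xyz',d[2]).as_matrix(); print(Ro.from_matrix(M).as_rotvec().round(3))
delta(jw(J,-5,0,95),bedR2())
E
```

```text
time: 10.32
tool_pos: [429.6, -65.3, 209.6]
tcp_rot: [3.101, -0.553, 0.33]
contact_force: [-0.3, -0.1, -0.4]
grip_width: 91.8
q [-0.618  0.028  2.195  0.709  0.667  0.122] uvn [  6.3   1.7 174.9]
[222.9  76.4   0.  506.2  46.5 379.6 296.1   0. ] [-0. -0.  0. -0.  0. -0.  0.  0. -0.  0. -0. -0.  0.  0.  0.]
[-0.    -0.     1.571]
[-0.    -0.     1.571]
[-0.    -0.     1.571]
[ 0.    -0.     1.571]
[0.    0.    1.571]
d [ 29.7   5.8 -74.9] rv [ 0.025  0.038 -0.059]
```

The FK model fits the logged poses exactly, so I can check the grasp pose and the tray pose by IK before moving.

```bash
cat >> h.py <<'E'
from scipy.optimize import least_squares
K=[222.9,76.4,0,506.2,46.5,379.6,296.1,0]
LO=np.array([-2.53,-.77,.04,-1,.28,-3.11]);HI=np.array([2.53,2.02,2.7,4.14,2.66,3.11])
def ik(P,R,q0):
    def r(q):
        p,A=fk(q,K); A=A@Rz(np.pi/2); return np.r_[(p-P)/100,Ro.from_matrix(A.T@R).as_rotvec()]
    f=least_squares(r,np.clip(q0,LO+.01,HI-.01),bounds=(LO,HI)); return f.x.round(3),np.abs(f.fun).max().round(4)
E
python3 - <<'E'
from h import *
q=get_obs()["joint_positions"]
for n in (175,120,95,60,40,25):
    q2=ik(jw(J,-5,0,n),bedR2(),q); print(n,q2); q=q2[0]
for dt in (-.17,.17):
  for yaw in (J[2],):
    R=Ro.from_rotvec(dt*bedR2()[:,1]).as_matrix()@bedR2(); print(dt,ik(jw(J,-5,0,25),R,q))
for y in (-.3,-.3+np.pi/2,0,.25):
  for s in (0,np.pi):
    R=Rz(y+s)@np.diag([1.,-1,-1]); print(y,s,[ik([488,-301,z],R,[-.5,.3,1.6,0,1.2,0]) for z in (25,120)])
E
```

```text
175 (array([-0.626,  0.028,  2.199,  0.664,  0.673,  0.217]), np.float64(0.0))
120 (array([-0.557,  0.169,  2.221,  0.817,  0.518,  0.089]), np.float64(0.0))
95 (array([-5.290e-01,  2.350e-01,  2.224e+00,  9.160e-01,  4.590e-01,
        1.000e-03]), np.float64(0.0))
60 (array([-0.492,  0.329,  2.221,  1.088,  0.391, -0.156]), np.float64(0.0))
40 (array([-0.473,  0.383,  2.215,  1.204,  0.362, -0.262]), np.float64(0.0))
25 (array([-0.459,  0.423,  2.209,  1.297,  0.345, -0.348]), np.float64(0.0))
-0.17 (array([-0.383,  0.42 ,  2.087,  0.554,  0.4  ,  0.451]), np.float64(0.0))
0.17 (array([-0.543,  0.47 ,  2.321,  1.903,  0.503, -1.038]), np.float64(0.0))
-0.3 0 [(array([-0.686,  0.689,  1.631,  0.   ,  0.822,  1.184]), np.float64(0.0)), (array([-0.686,  0.557,  1.558,  0.   ,  1.026,  1.184]), np.float64(0.0))]
-0.3 3.141592653589793 [(array([-0.686,  0.689,  1.631,  0.   ,  0.822, -1.957]), np.float64(0.0)), (array([-0.686,  0.557,  1.558,  0.   ,  1.026, -1.957]), np.float64(0.0))]
1.2707963267948965 0 [(array([-0.686,  0.689,  1.631, -0.   ,  0.822, -0.386]), np.float64(0.0)), (arr
[... 227 characters left out ...]
1.026,  2.755]), np.float64(0.0))]
0 0 [(array([-0.686,  0.689,  1.631,  0.   ,  0.822,  0.884]), np.float64(0.0)), (array([-0.686,  0.557,  1.558,  0.   ,  1.026,  0.884]), np.float64(0.0))]
0 3.141592653589793 [(array([-0.686,  0.689,  1.631,  0.   ,  0.822, -2.257]), np.float64(0.0)), (array([-0.686,  0.557,  1.558,  0.   ,  1.026, -2.257]), np.float64(0.0))]
0.25 0 [(array([-0.686,  0.689,  1.631, -0.   ,  0.822,  0.634]), np.float64(0.0)), (array([-0.686,  0.557,  1.558,  0.   ,  1.026,  0.634]), np.float64(0.0))]
0.25 3.141592653589793 [(array([-0.686,  0.689,  1.631,  0.   ,  0.822, -2.507]), np.float64(0.0)), (array([-0.686,  0.557,  1.558,  0.   ,  1.026, -2.507]), np.float64(0.0))]
```

Every pose is feasible now. I move to n = 95 and then descend.

```bash
python3 -m handwheel '[[[7,1.5,-18],[0.012,0.018,-0.03]],[[7,1.5,-19],[0.013,0.02,-0.029]],[[8,1.4,-19],[0,0,0]],[[8,1.4,-19],[0,0,0]],[[0,0,0],[0,0,0]]]'
python3 log.py; python3 -c "
from h import *
delta(jw(J,-5,0,25),bedR2())"
```

```text
time: 10.95
tool_pos: [459.6, -59.2, 133.8]
tcp_rot: [3.141, -0.522, 0.256]
contact_force: [0.8, 0.2, -0.3]
grip_width: 91.8
q [-0.529  0.239  2.223  0.916  0.46  -0.005] uvn [-5.2  0.2 93.9]
d [ 33.6   8.4 -59.6] rv [ 0.001 -0.001 -0.006]
```

```bash
python3 -m handwheel '[[[7,1.7,-12],[0,0,0]],[[7,1.7,-12],[0,0,0]],[[7,1.7,-12],[0,0,0]],[[6,1.6,-12],[0,0,-0.006]],[[4,1,-7],[0,0,0]],[[2.6,0.7,-4.6],[0,0,0]],[[0,0,0],[0,0,0]]]'
python3 log.py; python3 -c "
from h import *
delta(jw(J,-5,0,25),bedR2())"
```

```text
time: 11.82
tool_pos: [494.4, -51.2, 75.3]
tcp_rot: [3.139, -0.525, 0.251]
contact_force: [0.5, 0.2, 1.0]
grip_width: 91.7
q [-0.457  0.421  2.206  1.291  0.344 -0.342] uvn [-3.5 -0.7 25.5]
d [-1.2  0.4 -1.2] rv [0.002 0.002 0.   ]
```

```bash
python3 -m handwheel '[[[0,0,0],[0,0,0]],[[0,0,0],[0,0,0]],[[0,0,0],[0,0,0]],[[0,0,0],[0,0,0]],[[0,0,0],[0,0,0]],[[0,0,0],[0,0,0]],[[0,0,0],[0,0,0]],[[0,0,0],[0,0,0]]]' 1
python3 log.py
```

```text
time: 12.82
tool_pos: [494.3, -50.9, 74.7]
tcp_rot: [3.14, -0.524, 0.251]
contact_force: [0.3, 0.8, -1.3]
grip_width: 32.0
q [-0.457  0.422  2.206  1.292  0.344 -0.343] uvn [-3.8 -0.3 24.9]
```

Gripped: the width reads 32.0 mm. Now I lift square to the bed.

```bash
python3 -m handwheel '[[[-2.4,-0.6,4.3],[0,0,0]],[[-4,-1,7.5],[0,0,0]],[[-7.5,-1.8,13],[0,0,0]],[[-8,-2,15],[0,0,0]],[[-8,-2,15],[0,0,0]],[[-8,-2,15],[0,0,0]],[[-8,-2,15],[0,0,0]],[[-8,-2,15],[0,0,0]],[[0,0,0],[0,0,0]]]'
python3 log.py; python3 -c "
from h import *
o=get_obs();print(o['contact_force'])
delta([488,-301,100],Rz(.25)@np.diag([1.,-1,-1]))"
```

```text
time: 13.95
tool_pos: [440.3, -64.9, 175.3]
tcp_rot: [3.137, -0.525, 0.252]
contact_force: [-0.2, -0.8, -1.7]
grip_width: 32.0
q [-0.574  0.117  2.21   0.747  0.568  0.156] uvn [ -1.8  -0.6 140. ]
[-0.2231194  -0.84005438 -1.668219  ]
d [  47.7 -236.1  -75.3] rv [-0.126  0.51  -0.   ]
```

```bash
python3 -m handwheel '[[[3,-15,0],[-0.012,0.05,0]],[[5,-28,0],[-0.014,0.056,0]],[[6,-30,0],[-0.015,0.06,0]],[[6,-30,0],[-0.015,0.06,0]],[[6,-30,0],[-0.015,0.06,0]],[[6,-30,-5],[-0.015,0.06,0]],[[6,-30,-15],[-0.015,0.06,0]],[[5,-25,-20],[-0.014,0.056,0]],[[4,-16,-20],[-0.011,0.048,0]],[[1,-2,-15],[0,0,0]],[[0,0,0],[0,0,0]]]'
python3 log.py
python3 - <<'E'
from h import *
delta([488,-301,31],Rz(.25)@np.diag([1.,-1,-1]))
T=capture("top");S=capture("side"); o=get_obs(); P=[488,-301,30]
for n,c in(("top",T),("side",S)):
  for t in("block","tray_green"):
    for r in spot_in(t,n): print(n,t,round(r["score"],2),w(c,r["xyz"]).round())
def crop(c,P,h=55):
    u,v=map(int,px(c,P)); u0=max(0,u-h); v0=max(0,min(v-h,400-2*h)); return cv2.resize(c["img"][v0:v0+2*h,u0:u0+2*h,::-1],(400,400),interpolation=2)
cv2.imwrite("pics/p4.png",np.hstack([crop(T,P),crop(S,P)]))
E
```

```text
time: 15.32
tool_pos: [487.5, -299.1, 97.5]
tcp_rot: [-3.136, 0.003, 0.25]
contact_force: [0.8, 1.3, -0.9]
grip_width: 31.9
q [-0.685  0.586  1.578  0.002  0.984  0.635] uvn [ -51.3 -239.2   78.7]
d [  0.5  -1.9 -66.5] rv [-0.005 -0.004 -0.   ]
top tray_green 0.87 [ 526. -250.   -2.]
side block 0.63 [ 468. -313.  109.]
side tray_green 0.68 [ 458. -321.    5.]
```

View pics/p4.png

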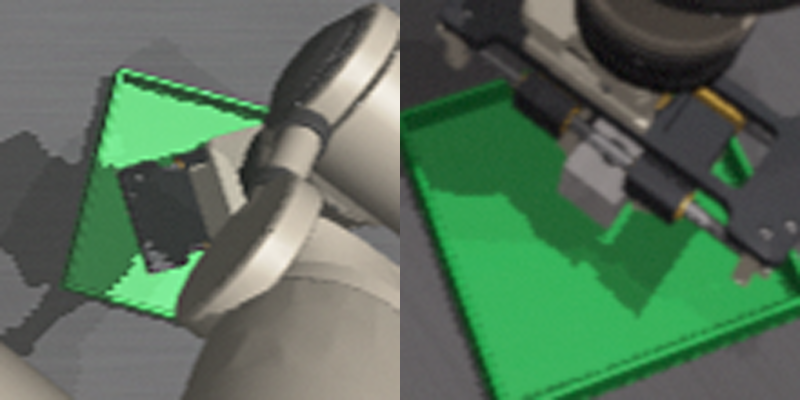

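The block is held level, clear inside the tray walls. I lower it, taking the last millimetres slowly.

```bash
python3 -m handwheel '[[[0,0,-8],[-0.005,-0.004,0]],[[0,-1,-14],[0,0,0]],[[0,0,-14],[0,0,0]],[[0,0,-12],[0,0,0]],[[0,0,-9],[0,0,0]],[[0,0,-5],[0,0,0]],[[0,0,-2],[0,0,0]],[[0,0,0],[0,0,0]]]'
python3 -m handwheel '[[[0,0,-0.8],[0,0,0]],[[0,0,-0.8],[0,0,0]],[[0,0,0],[0,0,0]]]'
python3 -m handwheel '[[[0,0,-0.8],[0,0,0]],[[0,0,0],[0,0,0]]]'
```

```text
time: 16.62
tool_pos: [488.6, -301.6, 35.7]
tcp_rot: [3.138, -0.001, 0.25]
contact_force: [0.7, 0.9, -2.0]
grip_width: 31.8
time: 17.0
tool_pos: [488.5, -301.5, 34.0]
tcp_rot: [3.138, -0.001, 0.25]
contact_force: [0.2, -0.2, -2.0]
grip_width: 31.9
time: 17.25
tool_pos: [488.4, -301.4, 33.0]
tcp_rot: [3.138, -0.001, 0.25]
contact_force: [-0.1, 0.5, -1.2]
grip_width: 32.1
```

```bash
for i in 1; do :; done
python3 -m handwheel '[[[0,0,-0.8],[0,0,0]],[[0,0,-0.8],[0,0,0]],[[0,0,0],[0,0,0]]]' | grep -E "pos|force"
python3 -m handwheel '[[[0,0,-0.8],[0,0,0]],[[0,0,0],[0,0,0]]]'| grep -E "pos|force"
python3 -m handwheel '[[[0,0,-0.7],[0,0,0]],[[0,0,0],[0,0,0]]]'| grep -E "pos|force"
```

```text
tool_pos: [488.4, -301.4, 31.4]
contact_force: [0.4, -0.7, -1.8]
tool_pos: [488.5, -301.4, 30.6]
contact_force: [0.1, -0.2, -0.8]
tool_pos: [488.4, -301.4, 30.0]
contact_force: [0.4, 0.5, -1.2]
```

```bash
python3 -m handwheel '[[[0,0,-0.5],[0,0,0]],[[0,0,0],[0,0,0]]]'
```

```text
time: 18.38
tool_pos: [488.5, -301.5, 29.5]
tcp_rot: [3.138, -0.001, 0.25]
contact_force: [0.2, 0.7, -1.5]
grip_width: 31.8
```

```bash
python3 -m handwheel '[[[0,0,-0.6],[0,0,0]],[[0,0,0],[0,0,0]]]' | grep -E "pos|force"
python3 -m handwheel '[[[0,0,-0.6],[0,0,0]],[[0,0,0],[0,0,0]]]' | grep -E "pos|force"
```

```text
tool_pos: [488.5, -301.5, 28.9]
contact_force: [0.7, 0.6, -1.4]
tool_pos: [488.4, -301.4, 28.2]
contact_force: [-0.0, -0.2, -1.3]
```

```bash
python3 -m handwheel '[[[0,0,-0.6],[0,0,0]],[[0,0,0],[0,0,0]]]' | grep -E "pos|force"
python3 -m handwheel '[[[0,0,-0.6],[0,0,0]],[[0,0,0],[0,0,0]]]' | grep -E "pos|force"
```

```text
tool_pos: [488.5, -301.5, 28.0]
contact_force: [-1.2, 0.1, 3.2]
tool_pos: [488.5, -301.5, 28.0]
contact_force: [-2.7, 1.9, 8.1]
```

The block touched down at TCP z = 28.0, with the contact force rising to 8 N. I release it and lift straight up.

```bash
python3 -m handwheel '[[[0,0,0.4],[0,0,0]],[[0,0,0],[0,0,0]],[[0,0,0],[0,0,0]],[[0,0,0],[0,0,0]]]' 0.35
python3 -m handwheel '[[[0,0,5],[0,0,0]],[[0,0,15],[0,0,0]],[[0,0,25],[0,0,0]],[[-10,0,30],[0,0,0]],[[-20,30,35],[0,0,0]],[[-20,45,30],[0,0,0]],[[-20,45,20],[0,0,0]],[[-20,45,20],[0,0,0]],[[0,45,0],[0,0,0]],[[0,30,0],[0,0,0]],[[0,0,0],[0,0,0]]]'
python3 - <<'E'
from h import *
T=capture("top");S=capture("side"); P=[488,-301,20]
for n,c in(("top",T),("side",S)):
  for t in("block","tray_green","paddle","oil","jar","spanner"):
    for r in spot_in(t,n)[:1]: print(n,t,round(r["score"],2),w(c,r["xyz"]).round())
def crop(c,P,h=60):
    u,v=map(int,px(c,P)); v0=max(0,min(v-h,400-2*h)); return cv2.resize(c["img"][v0:v0+2*h,u-h:u+h,::-1],(400,400),interpolation=2)
cv2.imwrite("pics/p5.png",np.hstack([crop(T,P),crop(S,P)]))
cv2.imwrite("pics/p6.png",S["img"][:,:,::-1])
E
```

```text
time: 19.88
tool_pos: [488.5, -301.5, 27.3]
tcp_rot: [3.138, -0.001, 0.25]
contact_force: [-1.2, -0.1, -0.3]
grip_width: 59.3
time: 21.25
tool_pos: [398.4, -60.1, 208.6]
tcp_rot: [3.137, -0.003, 0.253]
contact_force: [0.6, -0.1, 0.4]
grip_width: 59.6
top block 0.82 [ 486. -292.   33.]
top tray_green 0.71 [ 492. -305.   -3.]
top paddle 0.79 [567. -27. 144.]
top oil 0.88 [679. 199.  87.]
top jar 0.7 [571. -29. 149.]
top spanner 0.84 [760. -13.  11.]
side block 0.93 [ 487. -309.   39.]
side tray_green 0.87 [ 484. -306.    4.]
side paddle 0.81 [582. -34. 141.]
side oil 0.73 [689. 191.  75.]
side jar 0.77 [ 706. -225.   59.]
side spanner 0.55 [765. -15.   9.]
```

View pics/p5.png

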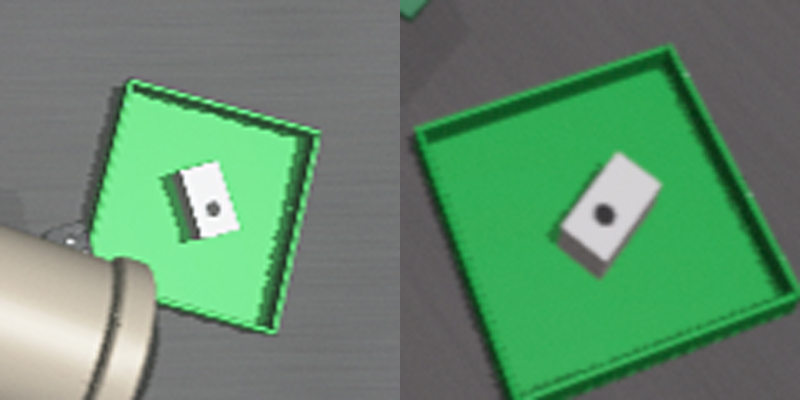

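View pics/p6.png

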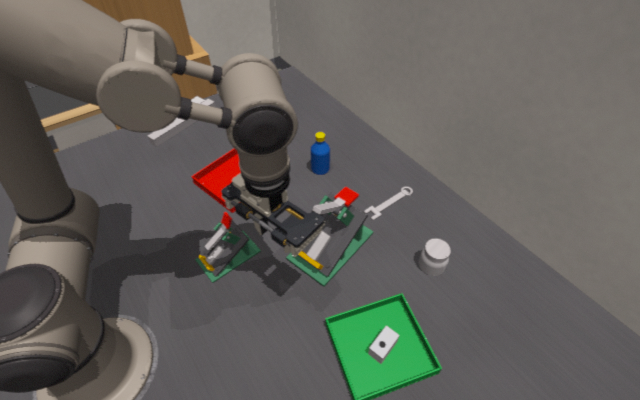

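The side view shows the block flat near the tray's centre with the drilled face up at (383,345). The catch is open at (340,200), the other things haven't moved, and the robot is clear of everything.

```bash
python3 -c "
from h import *
print(bot.close_job(), get_obs()['time'])"
```

```text
the job is handed in; nothing more can be done
the job is handed in; nothing more can be done
```

The block is in the green tray, flat on the floor with its drilled face up. The larger jig's catch is open, and I handed the job in at about 21–22 s.

- **Catch:** I pushed the red paddle along -n with the closed fingers. It snapped open, and pictures taken straight after showed the block still against the ledge.
- **First descent:** The first descent to the block hit joint 6's range limit and the tool drifted. No contact showed in the force readings. I backed off, turned the gripper half a turn and came down again.
- **Placing:** I gripped the block at 32.0 mm and lifted it square to the bed. I set it down in sub-millimetre steps until the force reached about 8 N, then released it.

**Last checks:** The final pictures show the block near the tray's centre, the catch still open and the gripper touching nothing. The bottle, jar and spanner are where they were, within the networks' error. One network report disagreed: the top camera put the "jar" on the jig, but the side camera and the picture show the jar unmoved.

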